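# Build up the headset stack on a bicycle steerer

### The arm

A 7-joint arm with a two-finger parallel gripper is mounted at the origin on the work surface. World frame = base frame: x ahead of the robot, y to its left, z up, the work surface at z = 0. Lengths are in m, angles in rad, forces in N, time in s.
With the tool pointing down it reaches from about 0.4 to 0.85 m from the base axis. Payload 10.4 kg.
Tool frame: the origin (TCP) lies midway between the tips of the shut fingers; the grasp point (between the pads) lies 19 mm behind it (r.grasp_offset is the distance from the TCP to the grasp point, in m); z points along the fingers, y is the line along which they close (so a half turn about z gives the same grasp; the last joint's range is limited). The gripper opens to 87 mm and grips with 3 to 60 N. Pads are 19 mm wide; open, the fingers measure 117 mm over their backs; the gripper's body (75 mm by 190 mm) begins 51 mm behind the grasp point.
Start: joints at [1.302, 0.332, -0.065, 1.46, 0.022, 1.35, -0.088], TCP at [0.152, -0.606, 0.223] pointing down, gripper open.
Joint ranges: [-2.6, 2.6], [-0.5, 2.12], [-1.47, 1.34], [0.16, 2.42], [-1.27, 4.41], [0.06, 2.06], [-2.6, 2.6]. Speed limits (rad/s): [2.22, 2.22, 2.79, 2.79, 3.14, 3.14, 3.14].

### API

Orientations are given as a unit quaternion [x, y, z, w].
In Python, from bench import r gives the robot as it stands.
- The arm moves only by the tool drive_tool, never from a script. Its argument "moves" is a list that holds one entry, the list of rows, each a list of 7 numbers: the shift along the tool's x, y, z in m, then the turn, a rotation vector about the tool's x, y, z in rad, then the opening, from 0 (shut) to 1 (fully open). In form: [[[tx, ty, tz, ax, ay, az, jaw], ...]]. A call has 1 to 10 rows; each row shifts and turns the commanded pose from where the row before left it, along the tool's axes as they then stand; what a row does not reach is not made up. A row lasts 1/10 s, in which the tool goes at most 50 mm and 8.59 degrees, less where a joint would pass 70% of its speed; a pose out of reach is approached as far as the arm can. A call is refused whole if a number of a shift passes 0.05 or a number of a turn 0.15, either way. A call with a gripper value outside its range is refused whole. The fingers move at their own pace and stop on an object; "squeeze" is the grip in N (left out, the last holds). Time passes only in rows, so rows that do not move let the fingers close. It gives the time, the measured TCP pose, the force, the opening and the grip force at its end, in the units of the state.
- r.read_state(): the state, without advancing time (a new reading comes with each control period).
- r.camera(name): name is "scene" or "side" or "wrist"; returns the picture (480x640x3 uint8, red, green, blue); there is no depth.
- r.camera_info(name): a dict with "mtx" (3x3 intrinsics, pixels), "rvec" (rotation vector, rad) and "tvec" (3), from world to camera coordinates, as OpenCV has them; the wrist camera has in their place "T_tool_cam" (4x4, takes a point from camera to tool coordinates, whose origin is the TCP and whose axes are the flange's). Camera axes: x right, y down, z forward; pixel columns grow to the right and rows downward; lengths in m; the calibration is good to about 2 mm. A picture is of the moment at which its call begins: read the wrist's pose just before it. camera_info takes no time and is no camera call.
- r.close_job(): hands the job in; it is judged then, once.
Trained networks look in the newest picture that a camera, given by its name, has taken for a name from the list of things; names that differ only in an ending like _2 or _b are one class to them, and where a whole thing is asked for, a point or a joint stands for the part that bears it (a point fixed in the world has none). Each returns a list of dicts, best first, with "conf" (0 to 1); they miss things now and then, are a little off and sometimes report something else, mostly with a low value. They report only what shows in the picture. A call takes as long as a camera call. They do not tell look-alikes from the thing itself.
- r.find_in(camera, query): "bbox" ([left, top, right, bottom] in pixels, round what is visible of it).
- r.place_of(camera, query): "at" ([column, row] in pixels: a listed point, or the origin of a listed thing).
The state is a dict: "time": time; "joint_positions": joint angles; "joint_vel": joint speeds; "joint_torque": joint torques, N m; "ee_pos": TCP position; "eef_rot": TCP orientation; "ft_force": force on the tool from outside, world axes, zero at the start; "torque": the same for the moment, N m; "width": finger opening in m; "grip_force": force on a finger pad.
Only numpy, scipy, OpenCV 4.12 (cv2) and the standard library are available. Lean on these libraries where they do the work, as an engineer would, in place of code of your own. Each camera call takes 0.05 s, during which the arm holds its last target. There are 200 camera calls.

### The job

Put the four loose headset rings onto the steerer tube that stands up from the head-tube jig: first the flanged cover, flange down, then the tall spacer, then the short spacer, and last the clamp collar with its lug. Each must slide right down to sit flat on the one below, and all must be let go and left at rest.

Things in the scene. Friction and masses are not known exactly. Their poses are not given: they have to be found in the camera images.
- seat (a point): Centre of the bearing's flat top (64 mm wide) on the fixed head-tube jig, 60 mm above the bench: the first ring rests here. Under it a blue 50 mm stub on a grey plate 110 x 90 x 12 mm. The aluminium steerer rises 76 mm above this point, along its z axis: 28.6 mm thick for 62 mm, then tapering to a 10 mm nose.
- axle_stand: Not part of the job: a fixed stand with a thin 10 mm axle, 87 mm high in all, on a square block 45 x 40 mm and a dark plate 100 x 80 x 12 mm. Origin under its centre.
- cover_mid (a point): Flanged headset cover, steel, 16 mm high: a flange of 64 mm diameter, 5 mm thick, at the bottom, and above it a neck of 43 mm diameter, 11 mm high, by which it can be gripped. Bore 33 mm right through. Lies flat on the bench, z up. The point is on the axis, half-way up (8 mm above its underside).
- tall_mid (a point): Tall spacer: thin-walled aluminium ring, 43 mm outside diameter, 24 mm high. Bore 33 mm right through. Lies flat on the bench, z up. The point is on the axis, half-way up (12 mm above its underside).
- short_mid (a point): Short spacer: flat, thick-walled aluminium ring, 50 mm outside diameter, 10 mm high. Bore 33 mm right through. Lies flat on the bench, z up. The point is on the axis, half-way up (5 mm above its underside).
- collar_mid (a point): Clamp collar: steel ring, 43 mm outside diameter, 12 mm high, with a lug 14 mm wide reaching 36.5 mm from the axis along its own -x (a pinch screw, 18 mm long, crosses it); free to grip along its own y. The lug may point any way when fitted. Bore 33 mm right through. Lies flat on the bench, z up. The point is on the axis, half-way up (6 mm above its underside).
Not all that is in view belongs to the job. What is shaped like the part that bears collar_mid but blue or orange is not meant.

How it is judged:
By the outcome, as a careful person would: the job done as asked, in the order asked, and still so for the second after the job is handed in, with the robot touching nothing.
It also fails if it takes over 106 s, if anything falls off the work surface, if the arm or the gripper's body presses on something with over 40 N, if the wrist force passes 120 N, or if a joint passes its speed limit or range.

## Working session

There is one attempt and no reset: what is moved stays moved. The work goes in short steps, Python scripts to look and compute and a tool call to move; the robot and the scene stay as the last step left them, time stands still between calls to the robot, and variables do not carry over. Pictures are saved under pics/ and viewed, at most 14 in all, crops included, and the job is handed in when it is done.

Besides the shell and the picture viewer there is one more tool, called after "Request:" as name([rows], argument=value, ...), one row to a line, values as JSON. drive_tool: Moves the arm, as the interface text tells. Its arguments: {"type":"object","properties":{"moves":{"type":"array"},"squeeze":{"type":"number"}},"required":["moves"]}

```bash
ls; mkdir -p pics; cat > h.py <<'E'
import numpy as np, cv2
from scipy.spatial.transform import Rotation as R
from bench import r
def cam(name):
    i=r.camera_info(name); K=np.array(i["mtx"],float)
    if name=="wrist":
        s=r.read_state(); T=np.eye(4); T[:3,:3]=R.from_quat(s["eef_rot"]).as_matrix(); T[:3,3]=s["ee_pos"]
        M=np.linalg.inv(T@np.array(i["T_tool_cam"])); return K,M[:3,:3],M[:3,3]
    return K,cv2.Rodrigues(np.array(i["rvec"],float))[0],np.array(i["tvec"],float).ravel()
def ray(c,px):
    K,Rm,t=c; d=Rm.T@np.linalg.inv(K)@np.array([px[0],px[1],1.]); return -Rm.T@t,d/np.linalg.norm(d)
def onz(c,px,z):
    o,d=ray(c,px); return o+d*(z-o[2])/d[2]
def proj(c,p):
    K,Rm,t=c; q=K@(Rm@np.array(p)+t); return q[:2]/q[2]
def shot(name,fn=None):
    c=cam(name); im=r.camera(name)
    if fn: cv2.imwrite("pics/"+fn,cv2.cvtColor(np.asarray(im),cv2.COLOR_RGB2BGR))
    return c,im
Z=dict(seat=.06,cover_mid=.008,tall_mid=.012,short_mid=.005,collar_mid=.006,axle_stand=0)
E
python3 - <<'E'
from h import *
print(r.read_state())
for n in("scene","side"):
    c,im=shot(n,n+"0.png"); print(n,ray(c,(320,240)))
    for q in Z:
        print(q,[(np.round(d["at"]).tolist(),round(d["conf"],2),onz(c,d["at"],Z[q])[:2].round(3).tolist()) for d in r.place_of(n,q)])
E
```

```text
pics
{'time': 0.0, 'joint_positions': array([ 1.3024029 ,  0.33288706, -0.06473318,  1.46091913,  0.02160785,
        1.34991453, -0.08849988]), 'joint_vel': array([ 0.00026252, -0.00075288, -0.0004899 , -0.00020872,  0.00162616,
        0.00028088,  0.00107584]), 'joint_torque': array([ 2.82817609e-04, -6.23255610e+01,  2.50780920e-02, -3.89893305e+01,
       -6.13456196e-02,  3.97852168e-02,  1.19030706e-04]), 'ee_pos': array([ 0.15199624, -0.60583977,  0.22175515]), 'eef_rot': array([ 9.92454151e-01,  1.22614212e-01, -1.18885980e-04, -7.06050139e-04]), 'ft_force': array([ 0.37716166, -0.12077905,  0.10340058]), 'torque': array([ 0.00576011,  0.02380047, -0.01635022]), 'grip_force': 0.0, 'width': 0.08701640459857192}
scene (array([ 1.25656487, -0.02640508,  0.68671352]), array([-0.77198948,  0.02622006, -0.63509429]))
seat [([389.0, 294.0], 0.82, [0.647, 0.116])]
cover_mid [([353.0, 254.0], 0.76, [0.478, 0.07])]
tall_mid [([489.0, 262.0], 0.88, [0.514, 0.344])]
short_mid [([257.0, 252.0], 0.71, [0.466, -0.132])]
collar_mid [([125.0, 244.0], 0.81, [0.435, -0.416]), ([162.0, 262.0], 0.74, [0.494, -0.323]), ([188.0, 227.0], 0.48, [0.38, -0.291])]
axle_stand [([266.0, 328.0], 0.96, [0.668, -0.102])]
side (array([ 0.4696396 , -0.84586587,  0.58215952]), array([ 0.07206739,  0.84112806, -0.53601295]))
seat [([355.0, 203.0], 0.59, [0.634, 0.125])]
cover_mid [([286.0, 234.0], 0.59, [0.473, 0.088]), ([354.0, 203.0], 0.56, [0.648, 0.22])]
tall_mid [([303.0, 180.0], 0.69, [0.525, 0.359])]
short_mid [([281.0, 298.0], 0.64, [0.456, -0.135])]
collar_mid [([278.0, 425.0], 0.75, [0.447, -0.414]), ([307.0, 372.0], 0.72, [0.494, -0.323]), ([233.0, 360.0], 0.68, [0.377, -0.288])]
axle_stand [([388.0, 281.0], 0.71, [0.669, -0.095]), ([305.0, 372.0], 0.21, [0.491, -0.316])]
```

View pics/scene0.png

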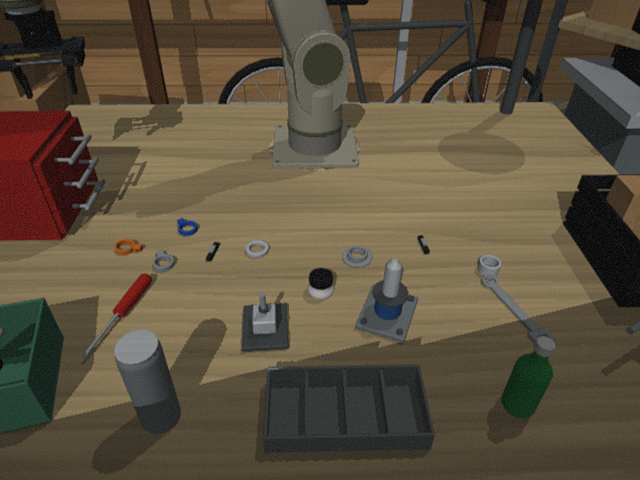

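View pics/side0.png

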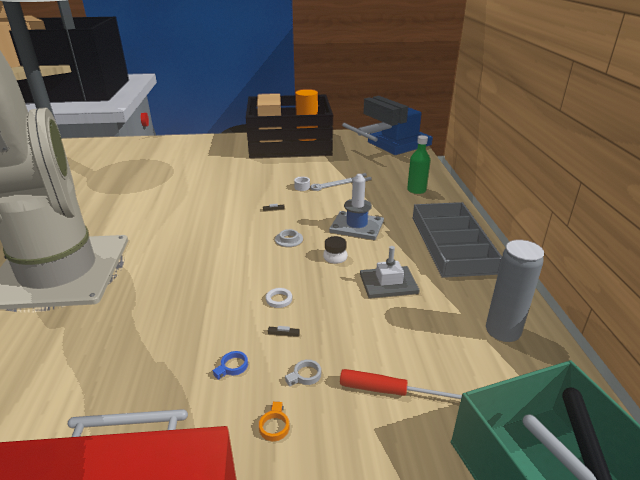

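```bash
python3 - <<'E'
import cv2
im=cv2.imread("pics/side0.png")[330:450,200:340]
cv2.imwrite("pics/crop0.png",cv2.resize(im,None,fx=5,fy=5,interpolation=2))
E
```

```text
(no output)
```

View pics/crop0.png

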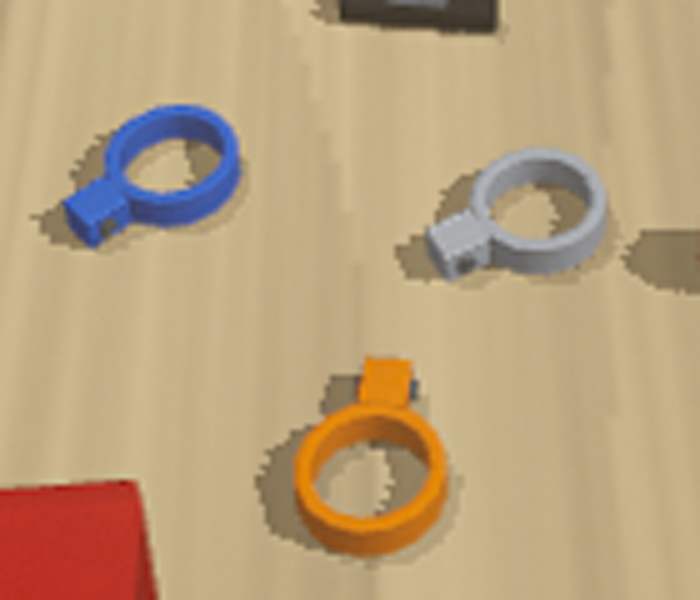

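Candidates for collar in the side view are orange (278,425), blue (233,360) and bare grey (307,372). The grey one fits (steel, not blue or orange), at about (0.494,-0.323) with its lug pointing roughly -x. The cover is at (288,238), the short spacer at (279,298), the tall spacer at (302,184) beside a wrench, and the jig steerer at (358,190). I'll survey the collar, short spacer and cover with the wrist camera on the way to the cover.

Request:
drive_tool([
  [[0, 0, 0, 0, 0, 0.123, 1], [0, 0, 0, 0, 0, 0.123, 1], [0.04, -0.03, 0, 0, 0, 0, 1], [0.04, -0.03, 0, 0, 0, 0, 1], [0.04, -0.03, 0, 0, 0, 0, 1], [0.04, -0.03, 0, 0, 0, 0, 1], [0.04, -0.03, 0, 0, 0, 0, 1], [0.04, -0.03, 0, 0, 0, 0, 1], [0.04, -0.04, 0, 0, 0, 0, 1], [0.03, -0.03, 0, 0, 0, 0, 1]],
])

```text
time: 1.7
ee_pos: [0.4595, -0.3585, 0.2228]
eef_rot: [1.0, 0.001, 0.0, -0.0]
ft_force: [0.9, -0.8, 0.3]
width: 0.0871
grip_force: 0.0
```

```bash
python3 - <<'E'
from h import *
c,im=shot("wrist","w1.png"); s=r.read_state(); print(s["ee_pos"],s["eef_rot"],s["time"]); print(r.camera_info("wrist"))
for q in ("collar_mid","short_mid"):
    print(q,[(np.round(d["at"]).tolist(),round(d["conf"],2),onz(c,d["at"],Z[q])[:2].round(4).tolist()) for d in r.place_of("wrist",q)])
E
```

```text
[ 0.46487697 -0.35184044  0.2227773 ] [ 0.99998539  0.0049038   0.00165135 -0.00156537] 1.75
{'mtx': array([[428.77654089,   0.        , 324.89081606],
       [  0.        , 428.77654089, 240.01203332],
       [  0.        ,   0.        ,   1.        ]]), 'T_tool_cam': array([[ 5.41016981e-04, -9.56990383e-01, -2.90119139e-01,
         7.96701051e-02],
       [ 9.99999818e-01,  5.94878802e-04, -9.74648210e-05,
         2.00298668e-04],
       [ 2.65858622e-04, -2.90119034e-01,  9.56990531e-01,
        -1.61137373e-01],
       [ 0.00000000e+00,  0.00000000e+00,  0.00000000e+00,
         1.00000000e+00]])}
collar_mid [([254.0, 284.0], 0.95, [0.381, -0.2913]), ([282.0, 162.0], 0.87, [0.4957, -0.3214]), ([384.0, 220.0], 0.63, [0.4443, -0.4124])]
short_mid [([76.0, 209.0], 0.81, [0.4536, -0.1333])]
```

View pics/w1.png

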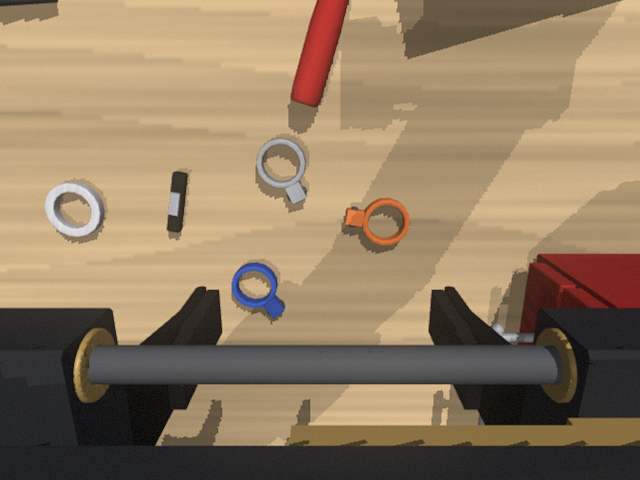

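The wrist view shows the grey collar at (282,162) with its lug at (296,193), so its yaw is about +0.43 rad. Blue is at (254,284), orange at (384,220) and the short spacer at (76,209). Now going to the cover.

Request:
drive_tool([
  [[0, -0.043, 0, 0, 0, 0, 1], [0, -0.043, 0, 0, 0, 0, 1], [0, -0.043, 0, 0, 0, 0, 1], [0, -0.043, 0, 0, 0, 0, 1], [0, -0.043, 0, 0, 0, 0, 1], [0, -0.043, 0, 0, 0, 0, 1], [0, -0.043, 0, 0, 0, 0, 1], [0, -0.043, 0, 0, 0, 0, 1], [0, -0.043, 0, 0, 0, 0, 1], [0.005, -0.043, 0, 0, 0, 0, 1]],
])

```text
time: 2.85
ee_pos: [0.4623, 0.0692, 0.2229]
eef_rot: [1.0, -0.001, 0.0, 0.001]
ft_force: [1.6, -1.2, -0.3]
width: 0.0868
grip_force: 0.0
```

Request:
drive_tool([
  [[0, 0, 0.04, 0, 0, 0, 1], [0, 0, 0.04, 0, 0, 0, 1], [0, 0, 0.02, 0, 0, 0, 1], [0, 0, 0, 0, 0, 0, 1], [0, 0, 0, 0, 0, 0, 1], [0, 0, 0, 0, 0, 0, 1]],
])

```text
time: 3.45
ee_pos: [0.4637, 0.0687, 0.1241]
eef_rot: [1.0, -0.001, 0.001, 0.0]
ft_force: [-0.7, 0.4, 1.0]
width: 0.0871
grip_force: 0.0
```

```bash
python3 - <<'E'
from h import *
c,im=shot("wrist","w2.png"); s=r.read_state(); print(s["ee_pos"],s["eef_rot"],s["time"])
for q in ("cover_mid","seat"):
    print(q,[(np.round(d["at"]).tolist(),round(d["conf"],2),onz(c,d["at"],Z[q])[:2].round(4).tolist()) for d in r.place_of("wrist",q)])
E
```

```text
[0.46367563 0.06879741 0.12407238] [ 9.99999043e-01 -4.97400337e-04  1.28845710e-03  8.27680533e-05] 3.5
cover_mid []
seat []
```

View pics/w2.png

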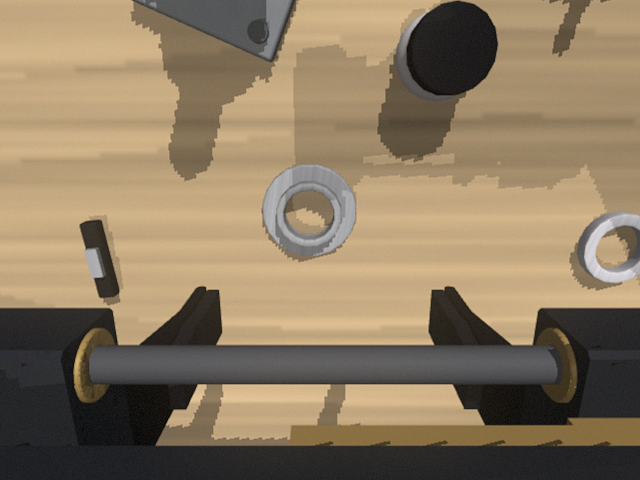

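The cover's flange is centred at (308.5,211.5) and its bore at about (309,211). The short spacer is at the right edge (~(617,248)), and the jar at (445,50) must be avoided.

```bash
python3 - <<'E'
from h import *
c=cam("wrist")
print(onz(c,(308.5,211.5),.005),onz(c,(309.5,211),.016),onz(c,(617,248),.007), proj(c,r.read_state()["ee_pos"]))
E
```

```text
[0.47836781 0.07966976 0.005     ] [0.48122405 0.07859353 0.016     ] [ 0.45336914 -0.1301652   0.007     ] [324.40907602 311.3401634 ]
```

Request:
drive_tool([
  [[0.015, -0.0105, 0.03, 0, 0, 0, 1], [0, 0, 0.03, 0, 0, 0, 1], [0, 0, 0.03, 0, 0, 0, 1], [0, 0, 0.02, 0, 0, 0, 1], [0, 0, 0.0065, 0, 0, 0, 1], [0, 0, 0, 0, 0, 0, 1], [0, 0, 0, 0, 0, 0, 1]],
], squeeze=30)

```text
time: 4.3
ee_pos: [0.4785, 0.0797, 0.0073]
eef_rot: [1.0, -0.0, 0.001, -0.0]
ft_force: [-0.5, -0.3, 0.7]
width: 0.0873
grip_force: 0.0
```

Request:
drive_tool([
  [[0, 0, 0, 0, 0, 0, 0.3], [0, 0, 0, 0, 0, 0, 0.3], [0, 0, 0, 0, 0, 0, 0.3], [0, 0, 0, 0, 0, 0, 0.3], [0, 0, 0, 0, 0, 0, 0.3], [0, 0, 0, 0, 0, 0, 0.3], [0, 0, 0, 0, 0, 0, 0.3]],
])

```text
time: 5.0
ee_pos: [0.4776, 0.0796, 0.006]
eef_rot: [1.0, -0.0, -0.0, 0.0]
ft_force: [-0.6, 0.3, 0.7]
width: 0.0421
grip_force: 30.0
```

Request:
drive_tool([
  [[0, 0, -0.04, 0, 0, 0, 0.3], [0, 0, -0.045, 0, 0, 0, 0.3], [0, 0, -0.045, 0, 0, 0, 0.3], [0, 0, -0.045, 0, 0, 0, 0.3], [0.03, -0.013, -0.01, 0, 0, 0, 0.3], [0.04, -0.014, 0, 0, 0, 0, 0.3], [0.03, -0.013, 0, 0, 0, 0, 0.3], [0, 0, 0, 0, 0, 0, 0.3], [0, 0, 0, 0, 0, 0, 0.3], [0, 0, 0, 0, 0, 0, 0.3]],
])

```text
time: 6.0
ee_pos: [0.5769, 0.1193, 0.1909]
eef_rot: [1.0, -0.0, -0.0, 0.0]
ft_force: [-0.7, -0.4, -0.2]
width: 0.0419
grip_force: 30.0
```

```bash
python3 - <<'E'
from h import *
c,im=shot("wrist","w3.png"); s=r.read_state(); print(s["ee_pos"],s["eef_rot"],s["time"])
for q in ("seat","tall_mid","cover_mid"):
    print(q,[(np.round(d["at"]).tolist(),round(d["conf"],2),onz(c,d["at"],Z[q])[:2].round(4).tolist()) for d in r.place_of("wrist",q)])
E
```

```text
[0.57692251 0.11910714 0.19114964] [ 9.99999915e-01 -1.74821204e-04 -1.99302868e-05  3.72901540e-04] 6.05
seat []
tall_mid [([60.0, 275.0], 0.55, [0.5223, 0.3437])]
cover_mid []
```

View pics/w3.png

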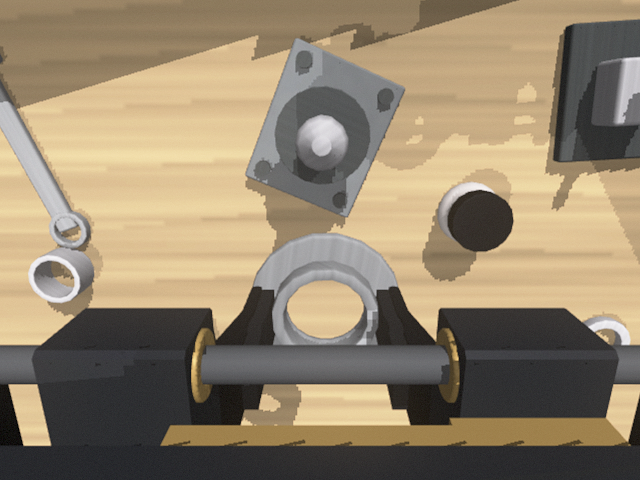

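The steerer nose tip is at (321,146) and the bearing disc is centred at about (322,133). The held cover's bore is centred at about (326,309). The tall spacer is at (60,276), separate from the wrench.

```bash
python3 - <<'E'
from h import *
c=cam("wrist"); s=r.read_state()["ee_pos"]
print("nose",onz(c,(321,146),.136),"seat",onz(c,(322.5,132.5),.06),"held bore",onz(c,(325.5,309),s[2]+.010)-s)
for d in (0,.003,.006):print(proj(c,s+[d,0,.010]))
print("tall top",onz(c,(55,280),.024))
im=cv2.imread("pics/w3.png")[60:370,220:430]
cv2.imwrite("pics/w3c.png",cv2.resize(im[:, :],None,fx=1.9,fy=1.9,interpolation=2))
a=[]
E
```

```text
nose [0.63991235 0.12072766 0.136     ] seat [0.64274332 0.12034792 0.06      ] held bore [ 0.00593579 -0.00043007  0.01      ]
[324.39559351 322.81576747]
[324.39245255 315.86889191]
[324.38927872 308.84931658]
tall top [0.52306089 0.34103981 0.024     ]
```

```bash
cat >> h.py <<'E'
def circ(c,ctr,rad,n=72):
    a=np.linspace(0,2*np.pi,n); return np.array([proj(c,np.array(ctr)+[rad*np.cos(t),rad*np.sin(t),0]) for t in a])
def draw(im,c,items):
    o=cv2.cvtColor(np.asarray(im),cv2.COLOR_RGB2BGR) if isinstance(im,np.ndarray) else cv2.imread(im)
    o=cv2.resize(o,None,fx=3,fy=3,interpolation=cv2.INTER_CUBIC)
    for ctr,rad,col in items: cv2.polylines(o,[np.round(circ(c,ctr,rad)*3+1).astype(int)],True,col,1)
    return o
E
python3 - <<'E'
from h import *
c=cam("wrist"); s=r.read_state()["ee_pos"]
h=s+[.003,0,0]
o=draw("pics/w3.png",c,[(h+[0,0,.010],.0165,(0,0,255)),(h+[0,0,.010],.0215,(0,0,255)),(h+[0,0,-.001],.032,(0,255,0)),(h+[0,0,-.006],.032,(255,0,0)),
 ((.6405,.1205,.136),.005,(0,0,255)),((.6405,.1205,.122),.0143,(0,255,0)),((.6405,.1205,.06),.032,(255,0,0))])
cv2.imwrite("pics/o3.png",cv2.resize(o[210:1110,660:1290],(560,800),interpolation=3)[:800])
o=o[210:1110,660:1290]; cv2.imwrite("pics/o3.png",cv2.resize(o,(420,600),interpolation=cv2.INTER_AREA))
E
```

```text
(no output)
```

View pics/o3.png

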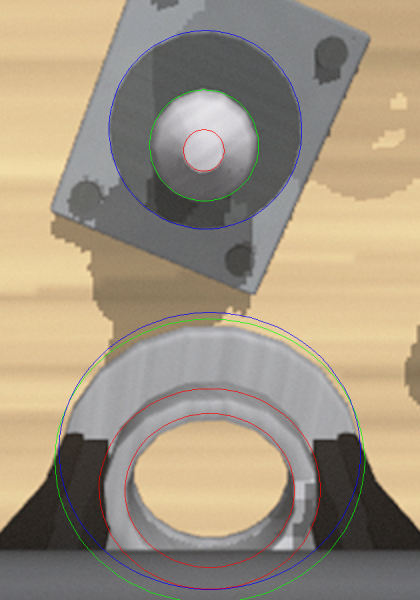

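```bash
cat > fit.py <<'E'
from h import *
from scipy.optimize import least_squares
# fit held ring pose in tool coords from wood/grey edges; ring = [(z0,z1,R)...] relative to underside, bore .0165
def fit(fn,c,s,ctr,zs_out,zs_in,x0,sat=45,rmax=95,outer_ang=(-165,-15)):
    im=cv2.imread(fn); S=cv2.GaussianBlur(cv2.cvtColor(im,cv2.COLOR_BGR2HSV)[...,1],(3,3),0).astype(float)
    def edge(a,lo,hi,up):
        for q in np.arange(lo,hi,.25):
            u=np.array(ctr)+q*np.array([np.cos(a),np.sin(a)]); v=S[int(round(u[1])),int(round(u[0]))]
            if (v>sat)==up: return q
        return None
    A=np.radians(np.arange(0,360,6)); inn=[(a,edge(a,2,60,False)) for a in A if np.sin(a)<.65]
    lo=45; out=[(a,edge(a,lo,rmax,True)) for a in np.radians(np.arange(outer_ang[0],outer_ang[1]+1,5))]
    inn=[e for e in inn if e[1]]; out=[e for e in out if e[1]]
    def rad(p,z,Rr,a):
        M=R.from_euler('y',p[3]).as_matrix(); th=np.linspace(0,2*np.pi,181)
        P=np.array([Rr*np.cos(th),Rr*np.sin(th),0*th+z])
        W=(M@P).T+s+np.array(p[:3]); q=np.array([proj(c,w) for w in W])-ctr
        aa=np.arctan2(q[:,1],q[:,0]); rr=np.hypot(*q.T); o=np.argsort(aa)
        return np.interp(a,aa[o],rr[o],period=2*np.pi)
    def res(p):
        e=[]
        if inn:
            a=np.array([x[0] for x in inn]); m=np.min([rad(p,z,Rr,a) for z,Rr in zs_in],0); e+=list(m-[x[1] for x in inn])
        if out:
            a=np.array([x[0] for x in out]); m=np.max([rad(p,z,Rr,a) for z,Rr in zs_out],0); e+=list(m-[x[1] for x in out])
        return np.array(e)
    f=least_squares(res,x0,loss="soft_l1",x_scale=[.001,.001,.001,.02]); return f.x,np.median(abs(res(f.x))),len(inn),len(out)
E
python3 - <<'E'
from fit import *
c=cam("wrist"); s=r.read_state()["ee_pos"]
for x0 in ([.003,0,-.006,0],[.003,0,-.012,0.1]):
  print(fit("pics/w3.png",c,s,(326,309),[(0,.032),(.005,.032)],[(0,.0165),(.016,.0165)],x0))
E
```

```text
(array([-0.00065128, -0.00026053, -0.00786162,  0.075646  ]), np.float64(0.30617411168255515), 43, 31)
(array([-0.00065128, -0.00026053, -0.00786162,  0.075646  ]), np.float64(0.30617404008731697), 43, 31)
```

Request:
drive_tool([
  [[0.03, -0.001, 0, 0, 0, 0, 0.3], [0.0335, -0.0007, 0, 0, 0, 0, 0.3], [0, 0, 0, 0, 0, 0, 0.3], [0, 0, 0.02, 0, 0, 0, 0.3], [0, 0, 0.015, 0, 0, 0, 0.3], [0, 0, 0.01, 0, 0, 0, 0.3], [0, 0, 0.01, 0, 0, 0, 0.3], [0, 0, 0.01, 0, 0, 0, 0.3], [0, 0, 0, 0, 0, 0, 0.3]],
])

```text
time: 7.1
ee_pos: [0.6404, 0.1209, 0.1246]
eef_rot: [1.0, -0.0, -0.001, 0.0]
ft_force: [-0.6, -0.4, -0.8]
width: 0.0421
grip_force: 30.0
```

```bash
python3 - <<'E'
from h import *
c,im=shot("wrist","w4.png"); s=r.read_state()["ee_pos"]; print(s, r.read_state()["ft_force"])
j=(.6405,.1205)
o=draw("pics/w4.png",c,[((*j,.136),.005,(0,0,255)),((*j,.122),.0143,(0,255,0)),((*j,.06),.032,(255,0,0)),(s+[0,0,.008],.0165,(0,255,255))])
o=o[330:1080,600:1350]; cv2.imwrite("pics/o4.png",cv2.resize(o,(560,560),interpolation=cv2.INTER_AREA))
E
```

```text
[0.64079969 0.12108299 0.12555996] [ 1.56445764  0.13733704 -0.31910613]
```

View pics/o4.png

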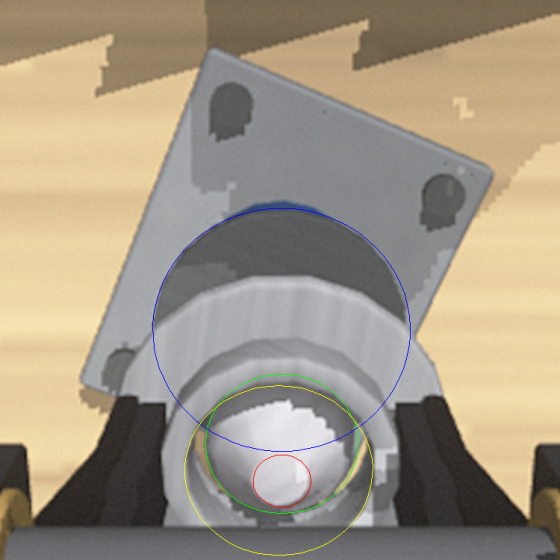

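The nose tip is inside the bore and well centred (wood shows on both sides). Lowering the cover.

Request:
drive_tool([
  [[0, 0, 0.01, 0, 0, 0, 0.3], [0, 0, 0.01, 0, 0, 0, 0.3], [0, 0, 0.01, 0, 0, 0, 0.3], [0, 0, 0.01, 0, 0, 0, 0.3], [0, 0, 0.01, 0, 0, 0, 0.3], [0, 0, 0, 0, 0, 0, 0.3], [0, 0, 0, 0, 0, 0, 0.3]],
])

```text
time: 7.85
ee_pos: [0.6411, 0.1213, 0.0759]
eef_rot: [1.0, -0.0, -0.0, -0.0]
ft_force: [-1.9, -0.5, -1.8]
width: 0.0417
grip_force: 30.0
```

Request:
drive_tool([
  [[0, 0, 0, 0, 0, 0, 0.9], [0, 0, 0, 0, 0, 0, 0.9], [0, 0, 0, 0, 0, 0, 0.9], [0, 0, 0, 0, 0, 0, 0.9], [0, 0, 0, 0, 0, 0, 0.9], [0, 0, -0.03, 0, 0, 0, 1], [0, 0, -0.04, 0, 0, 0, 1], [0, 0, -0.04, 0, 0, 0, 1], [-0.04, 0, -0.01, 0, 0, 0, 1], [-0.02, 0, 0, 0, 0, 0, 1]],
])

```text
time: 8.85
ee_pos: [0.5805, 0.1224, 0.1986]
eef_rot: [1.0, 0.0, 0.002, -0.0]
ft_force: [0.1, 0.4, -0.8]
width: 0.0871
grip_force: 0.0
```

```bash
python3 - <<'E'
from h import *
c,im=shot("wrist","w5.png"); s=r.read_state()["ee_pos"]; print(s)
j=(.6405,.1205)
o=draw("pics/w5.png",c,[((*j,.136),.005,(0,0,255)),((*j,.065),.032,(0,255,0)),((*j,.076),.0215,(0,255,255))])
o=o[150:650,700:1250]; cv2.imwrite("pics/o5.png",o)
E
```

```text
[0.57809763 0.1225231  0.19767085]
```

View pics/o5.png

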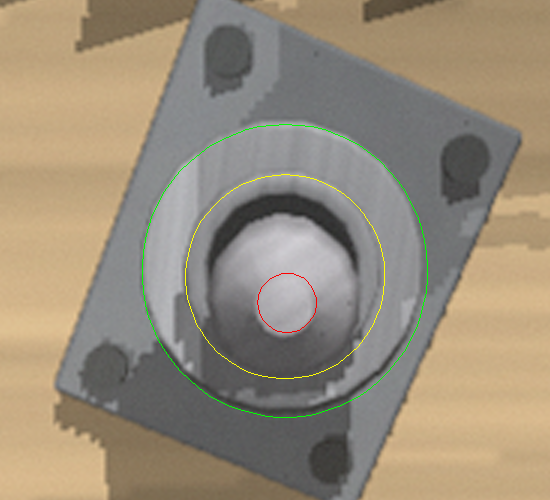

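The cover is seated flat: its flange matches the circle at z=65 mm. Next is the tall spacer.

Request:
drive_tool([
  [[-0.013, -0.043, 0.015, 0, 0, 0, 1], [-0.013, -0.043, 0.015, 0, 0, 0, 1], [-0.013, -0.044, 0.015, 0, 0, 0, 1], [-0.013, -0.044, 0.015, 0, 0, 0, 1], [-0.013, -0.044, 0.015, 0, 0, 0, 1], [0, 0, 0, 0, 0, 0, 1], [0, 0, 0, 0, 0, 0, 1], [0, 0, 0, 0, 0, 0, 1]],
])

```text
time: 9.7
ee_pos: [0.517, 0.3383, 0.1211]
eef_rot: [1.0, -0.001, 0.0, 0.0]
ft_force: [0.3, -1.3, -0.2]
width: 0.0874
grip_force: 0.0
```

```bash
python3 - <<'E'
from h import *
c,im=shot("wrist","w6.png"); s=r.read_state()["ee_pos"]; print(s)
for q in ("tall_mid",):
    D=r.place_of("wrist",q); print(q,[(np.round(d["at"]).tolist(),round(d["conf"],2),onz(c,d["at"],Z[q])[:2].round(4).tolist()) for d in D])
j=onz(c,D[0]["at"],.012)[:2] if D else (.523,.342)
o=draw("pics/w6.png",c,[((*j,.024),.0215,(0,255,0)),((*j,.0),.0215,(255,0,0))])
cv2.imwrite("pics/o6.png",cv2.resize(o[:1050],(800,438),interpolation=cv2.INTER_AREA))
E
```

```text
[0.51723586 0.33795847 0.12131869]
tall_mid []
```

View pics/o6.png

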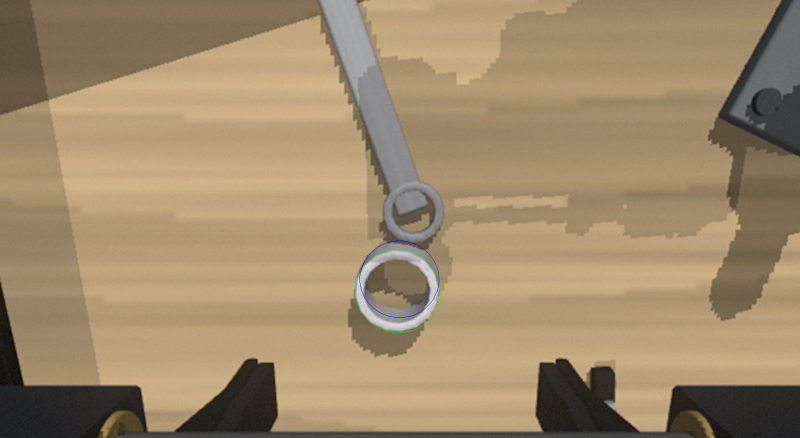

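The spacer matches the model at (0.523,0.342). The wrench's ring sits just ahead of it in x, and the finger sides (±y) are clear. Grasping.

Request:
drive_tool([
  [[0.006, -0.004, 0.03, 0, 0, 0, 1], [0, 0, 0.03, 0, 0, 0, 1], [0, 0, 0.03, 0, 0, 0, 1], [0, 0, 0.022, 0, 0, 0, 1], [0, 0, 0, 0, 0, 0, 1], [0, 0, 0, 0, 0, 0, 0.3], [0, 0, 0, 0, 0, 0, 0.3], [0, 0, 0, 0, 0, 0, 0.3], [0, 0, 0, 0, 0, 0, 0.3], [0, 0, 0, 0, 0, 0, 0.3]],
], squeeze=25)

```text
time: 10.8
ee_pos: [0.5224, 0.3433, 0.0096]
eef_rot: [1.0, -0.0, 0.0, -0.0]
ft_force: [-0.5, 0.4, 0.6]
width: 0.0549
grip_force: 0.0
```

Request:
drive_tool([
  [[0, 0, 0, 0, 0, 0, 0.3], [0, 0, 0, 0, 0, 0, 0.3], [0, 0, -0.02, 0, 0, 0, 0.3], [0, 0, -0.04, 0, 0, 0, 0.3], [0, 0, -0.04, 0, 0, 0, 0.3], [0, 0, -0.04, 0, 0, 0, 0.3], [0, 0, -0.04, 0, 0, 0, 0.3], [0.01, 0.045, 0, 0, 0, 0, 0.3], [0.01, 0.045, 0, 0, 0, 0, 0.3], [0.01, 0.045, 0, 0, 0, 0, 0.3]],
])

```text
time: 11.8
ee_pos: [0.5522, 0.2068, 0.1892]
eef_rot: [1.0, 0.0, 0.0, 0.0]
ft_force: [1.4, -0.7, -0.4]
width: 0.0427
grip_force: 25.0
```

Request:
drive_tool([
  [[0.01, 0.045, 0, 0, 0, 0, 0.3], [0.015, 0.04, 0, 0, 0, 0, 0.3], [0, 0, 0, 0, 0, 0, 0.3], [0, 0, 0, 0, 0, 0, 0.3], [0, 0, 0, 0, 0, 0, 0.3]],
])

```text
time: 12.3
ee_pos: [0.5766, 0.1247, 0.1891]
eef_rot: [1.0, 0.001, -0.0, -0.0]
ft_force: [-0.7, 0.5, -0.6]
width: 0.0425
grip_force: 25.0
```

```bash
python3 - <<'E'
from fit import *
c,im=shot("wrist","w7.png"); s=r.read_state()["ee_pos"]; print(s)
j=(.6405,.1205)
print(fit("pics/w7.png",c,s,(324,305),[(0,.0215),(.024,.0215)],[(0,.0165),(.024,.0165)],[0,0,-.009,0],outer_ang=(-140,-40)))
o=draw("pics/w7.png",c,[((*j,.136),.005,(0,0,255)),((*j,.065),.032,(0,255,0)),(s+[0,0,.015],.0215,(255,0,0)),(s+[0,0,.015],.0165,(255,0,0)),(s-[0,0,.009],.0215,(0,255,0))])
o=o[180:1080,660:1290]; cv2.imwrite("pics/o7.png",cv2.resize(o,(420,600),interpolation=cv2.INTER_AREA))
E
```

```text
[0.57657964 0.12493331 0.18909228]
(array([-0.00057991, -0.00047008, -0.01109894,  0.03705104]), np.float64(0.24405356608384565), 43, 21)
```

View pics/o7.png

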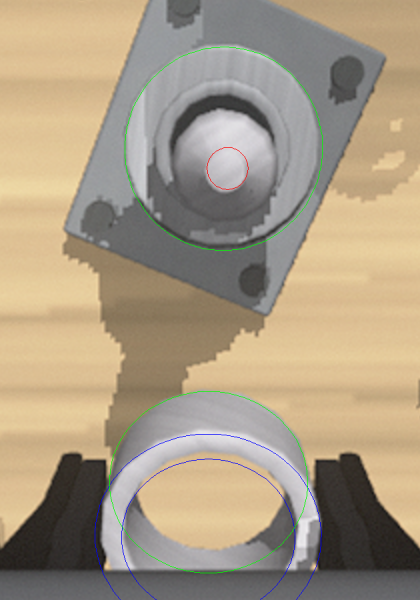

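Held square and centred on the TCP. Placing it.

Request:
drive_tool([
  [[0.03, 0.002, 0, 0, 0, 0, 0.3], [0.034, 0.002, 0, 0, 0, 0, 0.3], [0, 0, 0, 0, 0, 0, 0.3], [0, 0, 0.02, 0, 0, 0, 0.3], [0, 0, 0.02, 0, 0, 0, 0.3], [0, 0, 0.01, 0, 0, 0, 0.3], [0, 0, 0.01, 0, 0, 0, 0.3], [0, 0, 0.01, 0, 0, 0, 0.3], [0, 0, 0.01, 0, 0, 0, 0.3], [0, 0, 0, 0, 0, 0, 0.3]],
])

```text
time: 13.35
ee_pos: [0.6404, 0.1191, 0.1077]
eef_rot: [1.0, -0.0, -0.001, 0.0]
ft_force: [0.6, -0.3, -1.0]
width: 0.0424
grip_force: 25.0
```

Request:
drive_tool([
  [[0, 0, 0.01, 0, 0, 0, 0.3], [0, 0, 0.008, 0, 0, 0, 0.3], [0, 0, 0, 0, 0, 0, 0.3], [0, 0, 0, 0, 0, 0, 0.3]],
])

```text
time: 13.75
ee_pos: [0.6407, 0.1192, 0.0905]
eef_rot: [1.0, -0.0, -0.001, 0.0]
ft_force: [-2.9, 1.9, -1.8]
width: 0.0425
grip_force: 25.0
```

Request:
drive_tool([
  [[0, 0, 0, 0, 0, 0, 0.9], [0, 0, 0, 0, 0, 0, 0.9], [0, 0, 0, 0, 0, 0, 0.9], [0, 0, 0, 0, 0, 0, 0.9], [0, 0, 0, 0, 0, 0, 0.9], [0, 0, -0.03, 0, 0, 0, 1], [0, 0, -0.04, 0, 0, 0, 1], [0, 0, -0.04, 0, 0, 0, 1], [-0.04, 0, 0, 0, 0, 0, 1], [-0.02, 0, 0, 0, 0, 0, 1]],
])

```text
time: 14.75
ee_pos: [0.5802, 0.1201, 0.2026]
eef_rot: [1.0, 0.0, 0.001, -0.0]
ft_force: [-0.7, -0.2, -0.0]
width: 0.0871
grip_force: 0.0
```

```bash
python3 - <<'E'
from h import *
c,im=shot("wrist","w8.png"); s=r.read_state()["ee_pos"]; print(s)
j=(.6405,.1205)
o=draw("pics/w8.png",c,[((*j,.065),.032,(0,255,0)),((*j,.1),.0215,(0,255,255)),((*j,.1),.0165,(0,255,255))])
cv2.imwrite("pics/o8.png",o[150:650,700:1250])
E
```

```text
[0.57788758 0.12029217 0.20214528]
```

View pics/o8.png

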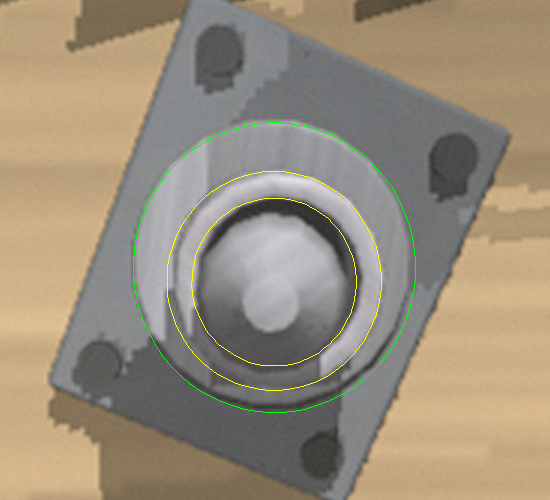

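The tall spacer is seated: its top rim matches the model circle at z≈100 mm. Next is the short spacer, measured numerically by fitting its outline.

Request:
drive_tool([
  [[-0.014, 0.025, 0, 0, 0, 0, 1], [-0.014, 0.025, 0, 0, 0, 0, 1], [-0.013, 0.025, 0, 0, 0, 0, 1], [-0.013, 0.025, 0, 0, 0, 0, 1], [-0.013, 0.025, 0, 0, 0, 0, 1], [-0.013, 0.025, 0.01, 0, 0, 0, 1], [-0.013, 0.025, 0.01, 0, 0, 0, 1], [-0.013, 0.025, 0.02, 0, 0, 0, 1], [-0.014, 0.025, 0.02, 0, 0, 0, 1], [-0.014, 0.025, 0.02, 0, 0, 0, 1]],
])

```text
time: 15.8
ee_pos: [0.4466, -0.1318, 0.1207]
eef_rot: [1.0, -0.0, 0.0, 0.0]
ft_force: [0.9, -0.4, 1.0]
width: 0.0868
grip_force: 0.0
```

Request:
drive_tool([
  [[0, 0, 0, 0, 0, 0, 1], [0, 0, 0, 0, 0, 0, 1]],
])

```text
time: 16.0
ee_pos: [0.4469, -0.131, 0.1211]
eef_rot: [1.0, -0.001, -0.0, -0.0]
ft_force: [-0.3, 1.1, 0.8]
width: 0.0871
grip_force: 0.0
```

```bash
python3 - <<'E'
from fit import *
c,im=shot("wrist","w9.png"); s=r.read_state()["ee_pos"]; print(s)
print([(np.round(d["at"]).tolist(),round(d["conf"],2),onz(c,d["at"],.005)[:2].round(4).tolist()) for d in r.place_of("wrist","short_mid")])
g=np.array([.4535,-.130,0]); ctr=proj(c,g+[0,0,.005]); print(ctr)
hsv=cv2.cvtColor(cv2.imread("pics/w9.png"),cv2.COLOR_BGR2HSV); m=((hsv[...,1]<45)&(hsv[...,2]>110)).astype(np.uint8)
m[:,:]*=1; n,l,st,ce=cv2.connectedComponentsWithStats(m)
for k in range(1,n):
    if st[k,4]>600: print(st[k],ce[k].round(1),onz(c,(st[k,0]+st[k,2]/2-.5,st[k,1]+st[k,3]/2-.5),.007).round(4))
E
```

```text
[ 0.44770441 -0.13027249  0.12161214]
[]
[323.19441329 224.32914576]
[121   0  25  51 698] [134.6  20.4] [ 0.5741 -0.0195  0.007 ]
[ 593  127   47   90 1178] [618.5 172.7] [ 0.4888 -0.3174  0.007 ]
[ 289  187   75   75 2621] [326.2 224.4] [ 0.4543 -0.1319  0.007 ]
```

Request:
drive_tool([
  [[0.0065, 0.001, 0.03, 0, 0, 0, 1], [0, 0, 0.03, 0, 0, 0, 1], [0, 0, 0.03, 0, 0, 0, 1], [0, 0, 0.02, 0, 0, 0, 1], [0, 0, 0.007, 0, 0, 0, 1], [0, 0, 0, 0, 0, 0, 0.4], [0, 0, 0, 0, 0, 0, 0.4], [0, 0, 0, 0, 0, 0, 0.4], [0, 0, 0, 0, 0, 0, 0.4], [0, 0, 0, 0, 0, 0, 0.4]],
], squeeze=25)

```text
time: 17.1
ee_pos: [0.4539, -0.132, 0.0046]
eef_rot: [1.0, -0.0, 0.0, 0.0]
ft_force: [0.7, 0.4, 0.3]
width: 0.0547
grip_force: 0.0
```

Request:
drive_tool([
  [[0, 0, 0, 0, 0, 0, 0.4], [0, 0, 0, 0, 0, 0, 0.4]],
])

```text
time: 17.3
ee_pos: [0.4538, -0.1319, 0.0044]
eef_rot: [1.0, -0.0, 0.0, 0.0]
ft_force: [-1.0, -0.6, 4.5]
width: 0.0479
grip_force: 25.0
```

Request:
drive_tool([
  [[0, 0, -0.02, 0, 0, 0, 0.4], [0, 0, -0.04, 0, 0, 0, 0.4], [0, 0, -0.045, 0, 0, 0, 0.4], [0, 0, -0.045, 0, 0, 0, 0.4], [0, -0.02, -0.035, 0, 0, 0, 0.4], [0.02, -0.04, 0, 0, 0, 0, 0.4], [0.02, -0.04, 0, 0, 0, 0, 0.4], [0.02, -0.04, 0, 0, 0, 0, 0.4], [0.02, -0.04, 0, 0, 0, 0, 0.4], [0.02, -0.04, 0, 0, 0, 0, 0.4]],
])

```text
time: 18.3
ee_pos: [0.5542, 0.0897, 0.189]
eef_rot: [1.0, -0.0, 0.0, 0.0]
ft_force: [0.1, -0.4, -0.3]
width: 0.0487
grip_force: 25.0
```

Request:
drive_tool([
  [[0.02, -0.033, 0, 0, 0, 0, 0.4], [0, 0, 0, 0, 0, 0, 0.4], [0, 0, 0, 0, 0, 0, 0.4], [0, 0, 0, 0, 0, 0, 0.4]],
])

```text
time: 18.7
ee_pos: [0.5734, 0.1201, 0.1888]
eef_rot: [1.0, -0.001, -0.0, 0.0]
ft_force: [-0.3, -0.6, 0.0]
width: 0.0485
grip_force: 25.0
```

```bash
python3 - <<'E'
from fit import *
c,im=shot("wrist","w10.png"); s=r.read_state()["ee_pos"]; print(s,r.read_state()["width"])
print(fit("pics/w10.png",c,s,(324,305),[(0,.025),(.010,.025)],[(0,.0165),(.010,.0165)],[0,0,-.004,0],outer_ang=(-140,-40)))
j=(.6405,.1205)
o=draw("pics/w10.png",c,[((*j,.1),.0215,(0,0,255)),((*j,.065),.032,(0,255,0)),(s+[0,0,.006],.025,(255,0,0)),(s+[0,0,.006],.0165,(255,0,0)),(s-[0,0,.004],.025,(0,255,0))])
o=o[180:1080,660:1290]; cv2.imwrite("pics/o10.png",cv2.resize(o,(420,600),interpolation=cv2.INTER_AREA))
E
```

```text
[0.57349214 0.11975668 0.1889812 ] 0.04833035072023447
(array([-0.00266955,  0.00015574, -0.00656369,  0.13797048]), np.float64(0.3165971164700565), 43, 21)
```

Request:
drive_tool([
  [[0.034, 0, 0, 0, 0, 0, 0.4], [0.0345, -0.001, 0, 0, 0, 0, 0.4], [0, 0, 0, 0, 0, 0, 0.4], [0, 0, 0.02, 0, 0, 0, 0.4], [0, 0, 0.015, 0, 0, 0, 0.4], [0, 0, 0.01, 0, 0, 0, 0.4], [0, 0, 0.01, 0, 0, 0, 0.4], [0, 0, 0.01, 0, 0, 0, 0.4], [0, 0, 0, 0, 0, 0, 0.4]],
])

```text
time: 19.65
ee_pos: [0.6414, 0.1218, 0.1226]
eef_rot: [1.0, -0.0, -0.001, 0.0]
ft_force: [-0.7, 0.6, 0.1]
width: 0.0483
grip_force: 25.0
```

Request:
drive_tool([
  [[0, 0, 0.006, 0, 0, 0, 0.4], [0, 0, 0.006, 0, 0, 0, 0.4], [0, 0, 0, 0, 0, 0, 0.4], [0, 0, 0, 0, 0, 0, 0.4]],
])

```text
time: 20.05
ee_pos: [0.6422, 0.1223, 0.112]
eef_rot: [1.0, -0.0, 0.0, -0.0]
ft_force: [-1.0, 0.2, -0.7]
width: 0.0478
grip_force: 25.0
```

Request:
drive_tool([
  [[0, 0, 0, 0, 0, 0, 0.9], [0, 0, 0, 0, 0, 0, 0.9], [0, 0, 0, 0, 0, 0, 0.9], [0, 0, 0, 0, 0, 0, 0.9], [0, 0, 0, 0, 0, 0, 0.9], [0, 0, -0.03, 0, 0, 0, 1], [0, 0, -0.03, 0, 0, 0, 1], [0, 0, -0.03, 0, 0, 0, 1], [-0.04, 0, 0, 0, 0, 0, 1], [-0.02, 0, 0, 0, 0, 0, 1]],
])

```text
time: 21.05
ee_pos: [0.5808, 0.1232, 0.203]
eef_rot: [1.0, 0.0, 0.001, -0.0]
ft_force: [0.0, 0.8, -0.3]
width: 0.0868
grip_force: 0.0
```

```bash
python3 - <<'E'
from h import *
c,im=shot("wrist","w11.png"); s=r.read_state()["ee_pos"]; print(s)
j=(.6405,.1205)
o=draw("pics/w11.png",c,[((*j,.065),.032,(0,255,0)),((*j,.11),.025,(0,255,255)),((*j,.11),.0165,(0,255,255))])
q=proj(c,(*j,.1))*3; x,y=int(q[0]),int(q[1]); cv2.imwrite("pics/o11.png",o[max(0,y-270):y+270,x-200:x+200])
E
```

```text
[0.57871792 0.12335693 0.20285096]
```

Request:
drive_tool([
  [[-0.009, 0.044, 0, 0, 0, 0, 1], [-0.009, 0.044, 0, 0, 0, 0, 1], [-0.009, 0.044, 0, 0, 0, 0, 1], [-0.009, 0.044, 0, 0, 0, 0, 1], [-0.009, 0.044, 0, 0, 0, 0, 1], [-0.009, 0.044, 0, 0, 0, 0, 1], [-0.009, 0.044, 0, 0, 0, 0, 1], [-0.009, 0.044, 0.02, 0, 0, 0, 1], [-0.009, 0.044, 0.03, 0, 0, 0, 1], [-0.009, 0.044, 0.03, 0, 0, 0, 1]],
])

```text
time: 22.1
ee_pos: [0.493, -0.3132, 0.1261]
eef_rot: [1.0, -0.0, 0.001, 0.001]
ft_force: [1.3, 0.7, -0.1]
width: 0.0871
grip_force: 0.0
```

Request:
drive_tool([
  [[0, 0, 0, 0, 0, -0.14, 1], [0, 0, 0, 0, 0, -0.14, 1], [0, 0, 0, 0, 0, -0.14, 1], [0, 0, 0, 0, 0, 0, 1], [0, 0, 0, 0, 0, 0, 1]],
])

```text
time: 22.6
ee_pos: [0.4934, -0.3113, 0.1266]
eef_rot: [0.978, 0.206, 0.0, 0.0]
ft_force: [-0.5, -1.2, -0.2]
width: 0.087
grip_force: 0.0
```

```bash
python3 - <<'E'
from h import *
c,im=shot("wrist","w12.png"); s=r.read_state(); print(s["ee_pos"],s["eef_rot"]); s=s["ee_pos"]
D=r.place_of("wrist","collar_mid")
print([(np.round(d["at"]).tolist(),round(d["conf"],2),onz(c,d["at"],.006)[:2].round(4).tolist()) for d in D])
g=np.array([.4955,-.3215]); 
o=draw("pics/w12.png",c,[((*g,.012),.0215,(0,255,0)),((*g,.012),.0165,(0,255,0))])
x,y=(proj(c,(*g,.012))*3).astype(int); p=o[max(0,y-270):y+270,max(0,x-200):x+200]
a=cv2.imread("pics/o11.png"); h=max(a.shape[0],p.shape[0]); z=np.zeros((h,a.shape[1]+p.shape[1],3),np.uint8); z[:a.shape[0],:a.shape[1]]=a; z[:p.shape[0],a.shape[1]:]=p
print(z.shape,max(0,x-200),max(0,y-270)); cv2.imwrite("pics/o12.png",z)
E
```

```text
[ 0.49339273 -0.31124164  0.12659952] [9.78455300e-01 2.06458741e-01 5.30131995e-05 1.09643919e-04]
[([422.0, 345.0], 0.79, [0.4429, -0.4123]), ([238.0, 358.0], 0.79, [0.3777, -0.2913])]
(540, 800, 3) 819 442
```

View pics/o12.png

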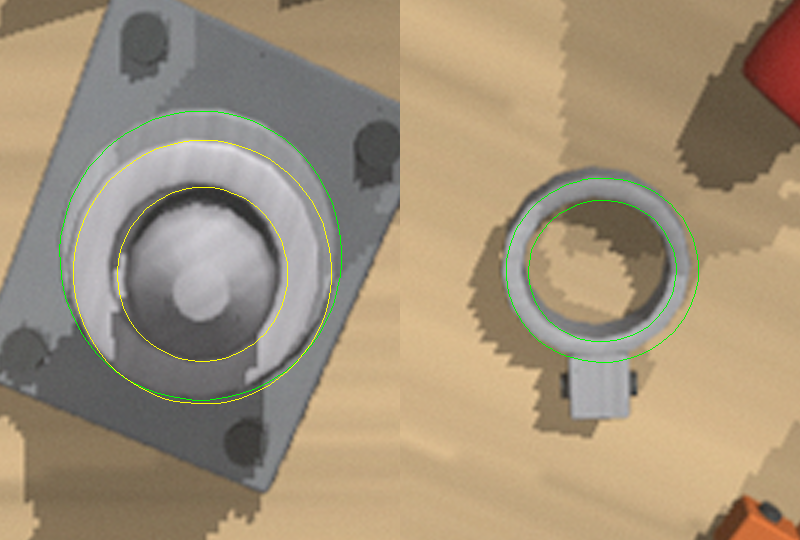

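Left: the short spacer is seated flat, concentric at the 110 mm level. Right: the grey collar has its lug straight down the image, so the jaw axis is aligned and its sides are free; orange is at the lower right and isn't meant. Its bore centre is about 2 px left of the model.

```bash
python3 - <<'E'
from h import *
c=cam("wrist"); s=r.read_state(); p=onz(c,((819+597-400)/3,(442+267)/3),.012); print(p, R.from_quat(s["eef_rot"]).inv().apply(p-s["ee_pos"]))
E
```

```text
[ 0.49597593 -0.32032017  0.012     ] [-0.00138352  0.00931194  0.11465635]
```

Request:
drive_tool([
  [[-0.0014, 0.0093, 0.03, 0, 0, 0, 1], [0, 0, 0.03, 0, 0, 0, 1], [0, 0, 0.03, 0, 0, 0, 1], [0, 0, 0.02, 0, 0, 0, 1], [0, 0, 0.0115, 0, 0, 0, 1], [0, 0, 0, 0, 0, 0, 0.3], [0, 0, 0, 0, 0, 0, 0.3], [0, 0, 0, 0, 0, 0, 0.3], [0, 0, 0, 0, 0, 0, 0.3], [0, 0, 0, 0, 0, 0, 0.3]],
], squeeze=35)

```text
time: 23.7
ee_pos: [0.4962, -0.3206, 0.0058]
eef_rot: [0.978, 0.208, 0.0, 0.001]
ft_force: [0.4, -0.1, 0.2]
width: 0.0548
grip_force: 0.0
```

Request:
drive_tool([
  [[0, 0, 0, 0, 0, 0, 0.3], [0, 0, 0, 0, 0, 0, 0.3], [0, 0, 0, 0, 0, 0, 0.3]],
])

```text
time: 24.0
ee_pos: [0.496, -0.3204, 0.0053]
eef_rot: [0.978, 0.208, 0.0, 0.0]
ft_force: [-0.9, -0.7, 3.5]
width: 0.0416
grip_force: 35.0
```

Request:
drive_tool([
  [[0, 0, -0.02, 0, 0, 0, 0.3], [0, 0, -0.04, 0, 0, 0, 0.3], [0, 0, -0.045, 0, 0, 0, 0.3], [0, 0, -0.045, 0, 0, 0, 0.3], [0, 0, -0.04, 0, 0, 0, 0.3], [0, 0, 0, 0, 0, 0.14, 0.3], [0, 0, 0, 0, 0, 0.14, 0.3], [0, 0, 0, 0, 0, 0.14, 0.3], [0.004, -0.04, 0, 0, 0, 0, 0.3], [0.008, -0.04, 0, 0, 0, 0, 0.3]],
])

```text
time: 25.0
ee_pos: [0.5072, -0.2402, 0.1946]
eef_rot: [1.0, -0.002, -0.0, -0.0]
ft_force: [1.1, 1.3, -0.8]
width: 0.0418
grip_force: 35.0
```

Request:
drive_tool([
  [[0.008, -0.045, 0, 0, 0, 0, 0.3], [0.008, -0.045, 0, 0, 0, 0, 0.3], [0.008, -0.045, 0, 0, 0, 0, 0.3], [0.008, -0.045, 0, 0, 0, 0, 0.3], [0.008, -0.045, 0, 0, 0, 0, 0.3], [0.008, -0.045, 0, 0, 0, 0, 0.3], [0.008, -0.045, 0, 0, 0, 0, 0.3], [0.008, -0.045, 0, 0, 0, 0, 0.3], [0, 0, 0, 0, 0, 0, 0.3], [0, 0, 0, 0, 0, 0, 0.3]],
])

```text
time: 26.0
ee_pos: [0.5716, 0.1212, 0.1946]
eef_rot: [1.0, 0.001, -0.0, -0.0]
ft_force: [0.5, -0.2, -0.5]
width: 0.0418
grip_force: 35.0
```

```bash
python3 - <<'E'
from fit import *
c,im=shot("wrist","w13.png"); s=r.read_state(); print(s["ee_pos"],s["eef_rot"],s["width"]); s=s["ee_pos"]
print(fit("pics/w13.png",c,s,(324,305),[(0,.0215),(.012,.0215)],[(0,.0165),(.012,.0165)],[0,0,-.005,0],outer_ang=(-140,-40)))
o=draw("pics/w13.png",c,[(s+[0,0,.007],.0165,(255,0,0)),(s-[0,0,.005],.0215,(0,255,0))])
o=o[180:1080,660:1290]; cv2.imwrite("pics/o13.png",cv2.resize(o,(420,600),interpolation=cv2.INTER_AREA))
E
```

```text
[0.57181858 0.11947017 0.19461717] [ 9.99999922e-01  7.40992508e-05 -2.89526351e-04  2.57603139e-04] 0.04170201278347721
(array([-0.00250455,  0.00157001, -0.00782324,  0.07771152]), np.float64(0.2804910742391904), 43, 21)
```

Request:
drive_tool([
  [[0.035, 0, 0, 0, 0, 0, 0.3], [0.035, -0.001, 0, 0, 0, 0, 0.3], [0, 0, 0, 0, 0, 0, 0.3], [0, 0, 0.02, 0, 0, 0, 0.3], [0, 0, 0.015, 0, 0, 0, 0.3], [0, 0, 0.01, 0, 0, 0, 0.3], [0, 0, 0.008, 0, 0, 0, 0.3], [0, 0, 0.007, 0, 0, 0, 0.3], [0, 0, 0, 0, 0, 0, 0.3], [0, 0, 0, 0, 0, 0, 0.3]],
])

```text
time: 27.05
ee_pos: [0.6421, 0.1207, 0.1354]
eef_rot: [1.0, -0.0, 0.0, 0.0]
ft_force: [-0.7, 0.4, -1.2]
width: 0.0416
grip_force: 35.0
```

Request:
drive_tool([
  [[0, 0, 0.007, 0, 0, 0, 0.3], [0, 0, 0.006, 0, 0, 0, 0.3], [0, 0, 0, 0, 0, 0, 0.3], [0, 0, 0, 0, 0, 0, 0.3]],
])

```text
time: 27.45
ee_pos: [0.6419, 0.1207, 0.1218]
eef_rot: [1.0, -0.0, -0.0, 0.0]
ft_force: [0.5, -0.2, -0.4]
width: 0.0417
grip_force: 35.0
```

Request:
drive_tool([
  [[0, 0, 0.002, 0, 0, 0, 0.3], [0, 0, 0, 0, 0, 0, 0.3], [0, 0, 0, 0, 0, 0, 0.9], [0, 0, 0, 0, 0, 0, 0.9], [0, 0, 0, 0, 0, 0, 0.9], [0, 0, 0, 0, 0, 0, 0.9], [0, 0, 0, 0, 0, 0, 0.9], [0, 0, -0.03, 0, 0, 0, 1], [0, 0, -0.04, 0, 0, 0, 1], [-0.03, 0, -0.01, 0, 0, 0, 1]],
])

```text
time: 28.45
ee_pos: [0.6151, 0.121, 0.204]
eef_rot: [1.0, -0.001, 0.003, -0.001]
ft_force: [-0.3, 0.3, -0.6]
width: 0.0861
grip_force: 0.0
```

Request:
drive_tool([
  [[-0.03, 0, 0, 0, 0, 0, 1], [0, 0, 0, 0, 0, 0, 1], [0, 0, 0, 0, 0, 0, 1], [0, 0, 0, 0, 0, 0, 1]],
])

```text
time: 28.85
ee_pos: [0.5825, 0.1204, 0.2]
eef_rot: [1.0, -0.0, 0.0, 0.0]
ft_force: [-1.0, -0.5, -0.7]
width: 0.087
grip_force: 0.0
```

```bash
python3 - <<'E'
from h import *
c,im=shot("wrist","w14.png"); s=r.read_state()["ee_pos"]; print(s)
j=(.6405,.1205)
def crop(fn,c,items,sz,w,h):
    o=draw(fn,c,items); x,y=(proj(c,(*j,.1))*3).astype(int); p=o[max(0,y-sz):y+sz,x-sz:x+sz]; return cv2.resize(p,(w,h),interpolation=cv2.INTER_CUBIC)
a=crop("pics/w14.png",c,[((*j,.122),.0215,(0,255,255)),((*j,.065),.032,(0,255,0))],220,400,400)
c2,_=shot("side","side14.png"); b=crop("pics/side14.png",c2,[((*j,.065),.032,(0,255,0)),((*j,.122),.0215,(0,255,255))],120,400,400)
cv2.imwrite("pics/o14.png",np.hstack([a,b]))
E
```

```text
[0.58255243 0.12046015 0.19979875]
```

View pics/o14.png

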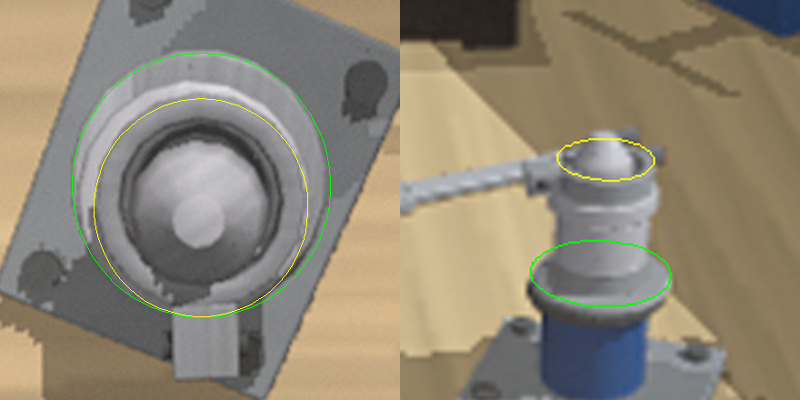

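The stack is complete: cover, tall spacer, short spacer, then the collar. The collar's rim matches the 122 mm level in the wrist view. In the side view, flange and collar are offset by the same small calibration shift. Handing in.

```bash
python3 -c "
from bench import r
print(r.close_job())"
```

```text
the job is handed in; nothing more can be done
None
```

I put all four rings on the steerer in the order asked (cover flange down, tall spacer, short spacer, clamp collar); the last pictures show each seated flat and let go. I handed the job in at about 29 s, and no verdict came back.

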